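Clamp a sample carrier under the sprung probe arm

TASK

Load the sample carrier into the contact-probe stand: push the thumb lever back until the sprung probe arm stays up, slide the carrier lengthwise between the guide rails until it is fully home against the end stop, then bring the lever forward again so that the probe arm snaps down and its tip bears on the carrier. Leave the jar, the screwdriver and the hand meter where they are.

Things in the scene. Friction and masses are not known exactly. Their poses are not given: they have to be found in the camera images.
- stand: Contact-probe stand fixed to the bench. Origin on the bench (z=0) in the lane's centre line; x points along the lane from its open mouth (-x) to the end stop and hinge (+x), z up. No base plate: the carrier slides on the bench. Two steel rails 8 mm high at x -26 to 35 mm, inner faces 50 mm apart; flared lead-ins of that height open to about 78 mm apart at x -55 mm.
- probe_hinge (a joint): Angle of the steel probe arm and its thumb lever, rad. 0 = arm down (level, pointing to the stand's -x), 1.45 = fully back, nearly upright. Over-centre spring: below about 0.75 it is driven down, above it is driven back and stays. Torque at the ends about 0.36 N m; damped, it moves over in about 1 s. On the carrier it rests at 0.17, pressing with about 4 N. Pushing the lever to +x raises the arm.
- probe_arm: The moving steel arm: a bar 12 mm wide and 8 mm thick reaching 76 mm from the hinge pin, with the ball tip under its free end and the thumb lever on its pin. Origin at the hinge pin's centre; with the arm down its axes are those of the stand; it turns about its y. Push the lever only a little past upright: from there it goes over by itself; its end stops are rigid.
- lever_end (a point): Middle of the rounded end (radius 4 mm) of the thumb lever, a paddle 30 mm wide, 6 mm thick, to the side of the arm at y -60 to -30 mm in the stand's frame, 68 mm from the pin. Arm down: it leans 0.70 rad to -x (end at x 31, z 94 mm); arm back: 0.75 rad to +x (end at x 121, z 92 mm). Free space before and behind: closed fingertips at z 70 mm can push it level from either side.
- probe_tip (a point): Brass ball of radius 7 mm on a short stem under the free end of the probe arm; this point is the ball's centre. Arm down: stand's x 5, y 0, z 17 mm; arm fully back: about x 42, y 0, z 108 mm.
- carrier: Sample carrier: plain aluminium block 64 mm (its x) by 46 mm (its y) by 22 mm high, about 0.18 kg, with a flush copper disc of 28 mm diameter in the middle of its top. Origin at the centre of its underside. Loose, starts flat on the bench before the mouth of the stand; either end may go first.
- nest (a point): Where the carrier's origin lies when it is fully home: on the bench, on the lane's centre line, 32 mm before the face of the end stop (stand's x = 3 mm).
- jar: Amber glass jar, 48 mm diameter, 60 mm high, origin at the centre of its underside. Bystander.
- driver: Screwdriver about 170 mm long, lying along its x. Bystander.
- meter: Grey hand meter 120 x 70 x 28 mm lying flat, origin at the centre of its underside. Bystander.
- stop_face (a point): Middle of the top edge of the end stop's face: a dark steel bar across the lane, 66 mm wide, 10 mm thick and 14 mm high; its face is at x = 35 mm in the stand's frame.
- pin (a point): Centre of the hinge pin (parallel to the stand's y), at x 75, y 0, z 42 mm in the stand's frame, between two white cheeks that are 56 mm high, at x 60 to 90 mm and y within 21 mm of the centre line.

How it is judged:
By the outcome, as a careful person would: the job done as asked, in the order asked, and still so for the second after the job is handed in, with the robot touching nothing.
It also fails if it takes over 67 s, if anything falls off the work surface, if the arm or the gripper's body presses on something with over 40 N, if the wrist force passes 120 N, or if a joint passes its speed limit or range.

ROBOT

A 6-joint arm with a two-finger parallel gripper is mounted at the origin on the work surface. World frame = base frame: x ahead of the robot, y to its left, z up, the work surface at z = 0. Lengths are in m, angles in rad, forces in N, time in s.
With the tool pointing down it reaches from about 0.275 to 1 m from the base axis. Payload 8.4 kg.
Tool frame: the origin (TCP) lies on the centre line of the jaws, within the pads' length; the fingertips stand 17 mm ahead of it and the grasp point (between the pads) lies 2 mm behind it (bot.tcp_to_tips is the y of the fingertips in the tool frame, in m); y points along the fingers, z is the direction in which the jaws open and shut, and the axes are right-handed (so a half turn about y gives the same grasp; the last joint's range is limited). The gripper opens to 85 mm and grips with 20 to 120 N. Pads are 22 mm wide; open, the fingers measure 114 mm over their backs; the gripper's body (76 mm by 85 mm) begins 54 mm behind the grasp point. The pads swing forward as they close: fully open they stand 13 mm farther back than shut.
Start: joints at [-1.33, 0.353, 1.633, -0, 1.155, -0.002], TCP at [0.15, -0.607, 0.248] pointing down, gripper open.
Joint ranges: [-2.63, 2.63], [-0.92, 2.1], [0.06, 2.66], [-1.3, 4.44], [0, 2.69], [-3.02, 3.02]. Speed limits (rad/s): [2.22, 2.22, 2.79, 3.14, 3.14, 3.14].

INTERFACE

Orientations are given as a unit quaternion [x, y, z, w].
In Python, from workcell import bot, hand, kinematics, get_obs, vision, hand_in gives the robot as it stands. The module is installed in compiled form; this text tells all that it offers. Calls block until the motion is done:
- bot.reach(position, orientation): joint-space move of the TCP to a pose.
- bot.servo_line(position, ori=None, velocity=0.15): straight line of the TCP; ori=None keeps the orientation; velocity is the mean speed in m/s.
- bot.goto_joints(angles): joint-space move.
- hand.move_gripper(opening, strength=None): finger opening in m; strength is the grip in N (None keeps the last); returns when the fingers have stopped.
- bot.dwell(seconds).
- kinematics.solve_ik(position, orientation): joint angles nearest the present ones, or None.
- get_obs(): the state.
- vision.read_camera(name): name is "scene" or "top" or "wrist"; returns a dict with "frame" (480x640x3 uint8, red, green, blue), "intrinsics" (3x3 intrinsics, pixels), "dist" ([k1, k2, p1, p2, k3] as OpenCV has them; the pictures are not rectified), "view" (4x4, takes a point from world to camera coordinates). Camera axes: x right, y down, z forward; pixel columns grow to the right and rows downward; lengths in m; the calibration is good to about 2 mm. A picture is of the moment at which its call begins. There is no depth.
A pose or a line that the arm cannot do raises bot.IKError and nothing moves.
- hand_in(): hands the job in, once; it reports no verdict.
The state is a dict: "time_s": time; "joint_pos": joint angles; "joint_vel": joint speeds; "joint_efforts": joint torques, N m; "position": TCP position; "orientation": TCP orientation; "wrist_force": force on the tool from outside, world axes, zero at the start; "ft_torque": the same for the moment, N m; "gripper_width": finger opening in m.
Only numpy, scipy, OpenCV 4.12 (cv2) and the standard library are available. Lean on these libraries where they do the work, as an engineer would, in place of code of your own. Each camera call takes 0.05 s, during which the arm holds its last target. There are 200 camera calls.

## Working session

There is one attempt and no reset: what is moved stays moved. The work goes in short steps, each a Python script; the robot and the scene stay as the last script left them, time stands still between calls to the robot, and variables do not carry over. Pictures are saved under pics/ and viewed, about 8 in all and at most 12, crops included, and the job is handed in when it is done.

```bash
mkdir -p pics; cat > h.py <<'E'
import numpy as np, cv2
from workcell import bot, hand, kinematics, get_obs, vision, hand_in
def cam(n,save=None):
    d=vision.read_camera(n)
    if save: cv2.imwrite('pics/'+save,cv2.cvtColor(d['frame'],cv2.COLOR_RGB2BGR))
    return d
def ray(d,uv):
    K=np.array(d['intrinsics']);V=np.array(d['view'])
    p=cv2.undistortPoints(np.array(uv,float).reshape(-1,1,2),K,np.array(d['dist'])).reshape(-1,2)
    R=V[:3,:3];c=-R.T@V[:3,3]
    return c,np.c_[p,np.ones(len(p))]@R
def onz(d,uv,z):
    c,r=ray(d,uv); return c+r*((z-c[2])/r[:,2])[:,None]
def proj(d,P):
    V=np.array(d['view'])
    return cv2.projectPoints(np.array(P,float).reshape(-1,1,3),cv2.Rodrigues(V[:3,:3])[0],V[:3,3],np.array(d['intrinsics']),np.array(d['dist']))[0].reshape(-1,2)
E
python3 - <<'E'
from h import *
for n in ('top','scene'):
    d=cam(n,n+'0.png'); V=d['view']; print(n,-V[:3,:3].T@V[:3,3],V[2,:3],d['intrinsics'][0][0])
o=get_obs();print(o['orientation'],o['time_s'],o['wrist_force'])
E
```

```text
top [ 0.3600807  -0.01956241  1.07659615] [ 0.2262811   0.02350027 -0.97377852] 433.55304710679053
scene [1.02271498 0.32276001 1.0279762 ] [-0.41197677 -0.31405242 -0.85536321] 571.3986212629515
[-0.08566948  0.70234778 -0.70145978  0.08557165] 0.1 [ 0.60397367  0.47865587 -0.15160669]
```

View pics/top0.png

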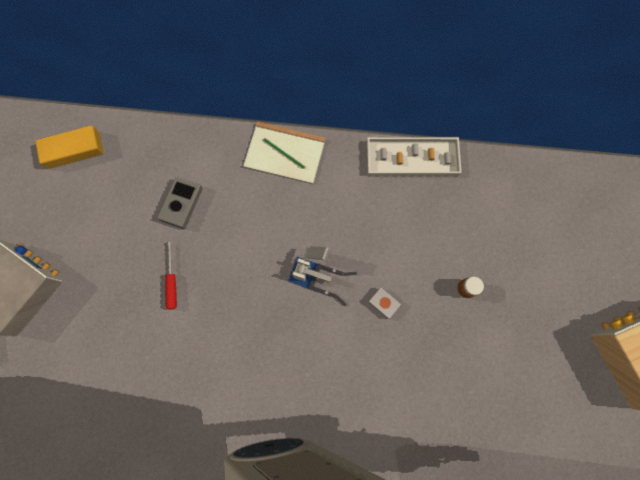

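View pics/scene0.png

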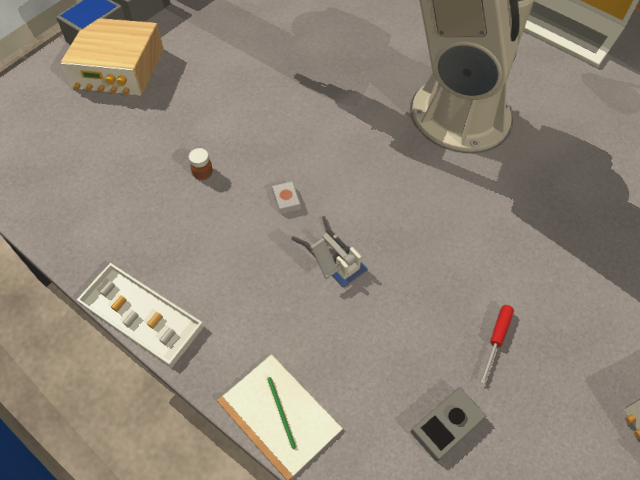

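The top view shows the stand at about (315,275), with its lane opening to the right and slightly down. The carrier is at (385,303), the jar at (470,287), and the meter and driver are far off to the left. I'll zoom in next.

```bash
python3 - <<'E'
import cv2,numpy as np
a=cv2.imread('pics/top0.png')[240:325,280:410]; b=cv2.imread('pics/scene0.png')[175:295,265:385]
a=cv2.resize(a,None,fx=6,fy=6,interpolation=cv2.INTER_CUBIC)[:, :780]
cv2.imwrite('pics/topc.png',a)
cv2.imwrite('pics/scc.png',cv2.resize(b,None,fx=5,fy=5,interpolation=cv2.INTER_CUBIC))
E
```

```text
(no output)
```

View pics/topc.png

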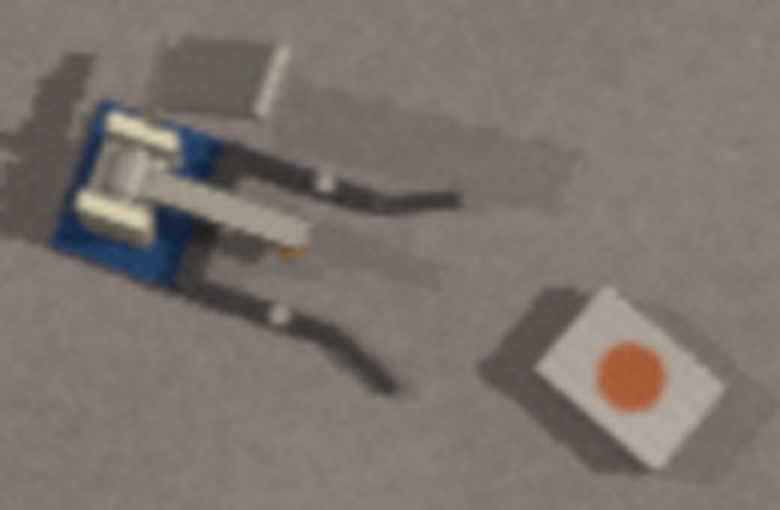

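View pics/scc.png

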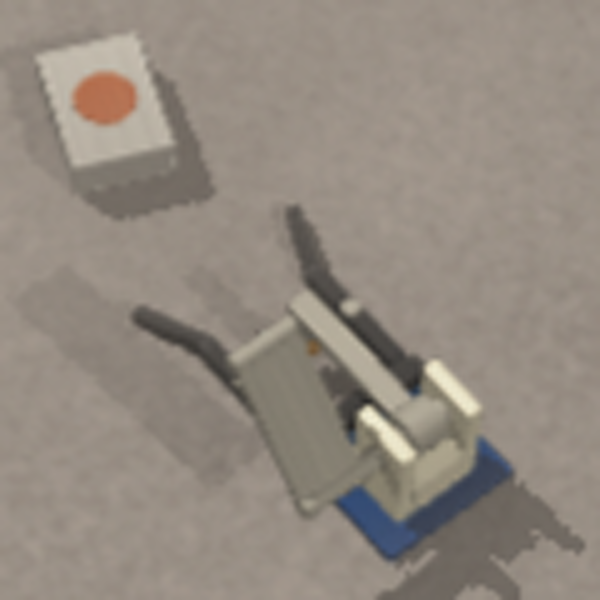

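```bash
python3 - <<'E'
from h import *
T=cam('top');S=cam('scene')
t=lambda *p:np.array(p)/6.+[280-.4,240-.4]
s=lambda *p:np.array(p)/5.+[265-.4,175-.4]
for n,d,f,tips,ch,dots,lev in (('top',T,t,[(458,199),(393,388)],[(142,140),(115,218)],[(325,182),(280,315)],[(285,45),(263,115)]),('scene',S,s,[(140,315),(293,212)],[(387,432),(455,387)],[(350,306)],[(237,360),(300,318)])):
    a=onz(d,f(*tips),.008); c=onz(d,f(*ch),.056); l=onz(d,f(*lev),.096)
    print(n,'tips',a.round(4).tolist(),np.linalg.norm(a[0]-a[1]));print(' cheeks',c.round(4).tolist(),np.linalg.norm(c[0]-c[1]))
    print(' lever',l.round(4).tolist(),np.linalg.norm(l[0]-l[1]))
    m=a.mean(0);q=c.mean(0);v=q-m
    print(' axis',np.degrees(np.arctan2(v[1],v[0])),np.hypot(*v[:2]),'exp .130; origin',m[:2]+v[:2]*55/130, q[:2]-v[:2]/np.hypot(*v[:2])*.075)
    print(' dots',onz(d,f(*dots),.008).round(4).tolist())
def copper(d,nm):
    hsv=cv2.cvtColor(d['frame'],cv2.COLOR_RGB2HSV); 
    m=cv2.inRange(hsv,(4,110,120),(16,255,255)); 
    n,L,st,ce=cv2.connectedComponentsWithStats(m)
    P=onz(d,ce,.022)
    for i in range(1,n):
        if st[i,4]>60: print(nm,st[i,4],ce[i],P[i])
copper(T,'top');copper(S,'scene')
for d,c in ((T,t((608,287),(725,388),(657,470),(537,370))),(S,s((38,57),(135,33),(175,147),(75,167)))):
    P=onz(d,c,.022);print('carrier',P.mean(0).round(4),[ (np.linalg.norm(P[i]-P[(i+1)%4]).round(4),np.degrees(np.arctan2(*(P[(i+1)%4]-P[i])[[1,0]])).round(1)) for i in range(4)])
E
```

```text
top tips [[0.5458, -0.0979, 0.008], [0.4653, -0.0778, 0.008]] 0.08300134206441948
 cheeks [[0.5484, 0.0329, 0.056], [0.5161, 0.0401, 0.056]] 0.03310951724037563
 lever [[0.5838, -0.0201, 0.096], [0.5555, -0.0144, 0.096]] 0.028879273356758158
 axis 77.86609580152339 0.1272299028620896 exp .130; origin [ 0.51685713 -0.03525985] [ 0.5165212  -0.03682228]
 dots [[0.5473, -0.0423, 0.008], [0.4903, -0.029, 0.008]]
scene tips [[0.5492, -0.0944, 0.008], [0.4681, -0.0759, 0.008]] 0.08317818435179587
 cheeks [[0.5531, 0.0347, 0.056], [0.5201, 0.0436, 0.056]] 0.034187204911535096
 lever [[0.5827, -0.0168, 0.096], [0.553, -0.0095, 0.096]] 0.03062316508562892
 axis 77.34163899459946 0.1273916508513797 exp .130; origin [ 0.52050655 -0.0325569 ] [ 0.52017679 -0.03402514]
 dots [[0.4908, -0.0281, 0.008]]
top 279 [289.70250896 131.2078853 ] [0.90492194 0.10900451 0.022     ]
top 93 [384.66666667 302.34408602] [ 0.47823938 -0.17191979  0.022     ]
top 173 [631.15606936 356.41040462] [ 0.41182527 -0.75174976  0.022     ]
scene 154 [145.88961039  63.40909091] [ 0.38060621 -0.72800419  0.022     ]
scene 94 [285.60638298 194.24468085] [ 0.47952062 -0.170638    0.022     ]
scene 742 [254.77493261 438.71293801] [0.91268759 0.11798797 0.022     ]
carrier [ 0.4775 -0.1724  0.022 ] [(np.float64(0.0613), np.float64(-125.9)), (np.float64(0.0434), np.float64(144.5)), (np.float64(0.0615), np.float64(55.5)), (np.float64(0.0449), np.float64(-35.7))]
carrier [ 0.4802 -0.1698  0.022 ] [(np.float64(0.0443), np.float64(145.8)), (np.float64(0.064), np.float64(54.9)), (np.float64(0.0439), np.float64(-37.8)), (np.float64(0.0613), np.float64(-124.6))]
```

```bash
cat >> h.py <<'E'
from scipy.spatial.transform import Rotation as Ro
SO=np.array([.5185,-.0345]);SY=np.radians(77.0)
def w(x,y,z,O=None,yaw=None):
    O=SO if O is None else O; yaw=SY if yaw is None else yaw
    c,s=np.cos(yaw),np.sin(yaw); return np.array([O[0]+c*x-s*y,O[1]+s*x+c*y,z])
def down(jaw):   # tool down, jaws opening along world heading jaw; pick half-turn nearest to j6=0
    best=None
    for a in (jaw,jaw+np.pi):
        y=np.array([0,0,-1.]);z=np.array([np.cos(a),np.sin(a),0]);q=Ro.from_matrix(np.c_[np.cross(y,z),y,z]).as_quat()
        k=kinematics.solve_ik(np.array([.5,-.1,.2]),q)
        if k is not None and (best is None or abs(k[5])<best[0]): best=(abs(k[5]),q)
    return best[1]
E
python3 - <<'E'
from h import *
q=down(SY+np.pi/2); hand.move_gripper(0.0)
bot.reach(w(-.03,-.045,.25),q)
o=get_obs();print(o['joint_pos'],o['time_s'],o['gripper_width'])
d=cam('wrist','w1.png');V=d['view'];print(-V[:3,:3].T@V[:3,3])
im=cv2.imread('pics/w1.png')
P=[(-.055,.042,.008),(-.055,-.042,.008),(.035,.033,.014),(.035,-.033,.014),(.06,.021,.056),(.06,-.021,.056),(.031,-.06,.094),(.031,-.03,.094)]
for u in proj(d,[w(*p) for p in P]): cv2.circle(im,tuple(int(v) for v in u.clip(-999,1999)),4,(0,0,255),1)
cv2.imwrite('pics/w1m.png',im)
E
```

```text
[-1.36102957e-01  2.51600921e-01  1.77118914e+00 -2.09742228e-04
  1.11875170e+00  9.20473088e-02] 3.35 6.546657870304356e-05
[0.5741352  0.00425329 0.37536753]
```

View pics/w1m.png

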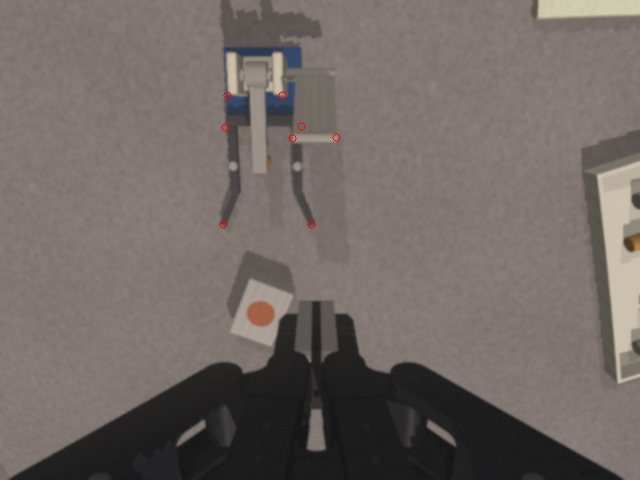

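The wrist view agrees with my stand estimate to within about 1–2 px: lead-in tips at (223,224) and (311,224), lever end at (292–336,138). The carrier's copper disc is at (261,314). Next I'll push the lever.

```bash
python3 - <<'E'
from h import *
bot.servo_line(w(-.02,-.045,.083),velocity=.2)
bot.servo_line(w(.015,-.045,.083),velocity=.12)
for x in (.035,.05,.058,.063,.067):
    bot.servo_line(w(x,-.045,.083),velocity=.06)
    o=get_obs();f=o['wrist_force'];print(x,np.round(f,1),round(o['time_s'],2))
bot.dwell(.5);print(get_obs()['wrist_force'])
bot.servo_line(w(.02,-.045,.083),velocity=.2)
bot.servo_line(w(-.03,-.045,.25),velocity=.25)
d=cam('wrist','w2.png');S=cam('scene','s2.png')
hsv=cv2.cvtColor(d['frame'],cv2.COLOR_RGB2HSV);m=cv2.inRange(hsv,(4,110,100),(16,255,255))
n,L,st,ce=cv2.connectedComponentsWithStats(m);i=1+np.argmax([s[4] if abs(c[0]-261)<40 else 0 for s,c in zip(st[1:],ce[1:])])
print('copper',ce[i],st[i],onz(d,ce[i],.022),get_obs()['time_s'])
a=cv2.imread('pics/w2.png')[0:350,150:400];b=cv2.resize(cv2.imread('pics/s2.png')[175:295,265:385],(350,350),interpolation=2)
cv2.imwrite('pics/m2.png',np.hstack([a,b]))
E
```

```text
0.035 [-0.8 -6.3  3.8] 5.31
0.05 [ 0.2 -2.4  0.2] 5.71
0.058 [-0.4  0.1  0.5] 5.99
0.063 [-0.3 -0.5  0.4] 6.24
0.067 [ 0.2  0.3 -0.2] 6.49
[-0.10758309  0.22325321  0.4168011 ]
copper [261.27710843 315.12248996] [248 304  27  23 498] [[ 0.47792354 -0.17024305  0.022     ]] 8.325
```

View pics/m2.png

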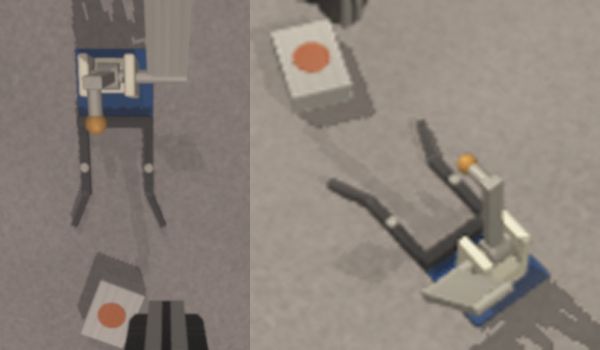

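The arm is up and stays back: the ball is at (97,124) in the left panel and the lever leans back. The carrier hasn't moved. Now I'll grasp its rear end and insert it.

```bash
python3 - <<'E'
from h import *
C=np.array([.478,-.1705]);cy=np.radians(55.3)
q=down(cy+np.pi/2);hand.move_gripper(.085)
bot.reach(w(-.018,0,.12,C,cy),q)
bot.servo_line(w(-.018,0,.026,C,cy),velocity=.15)
hand.move_gripper(.03,40);o=get_obs();print('width',o['gripper_width'],o['wrist_force'],o['time_s'])
p=w(-.018,0,.029,C,cy);bot.servo_line(p,velocity=.05)
q2=down(SY+np.pi/2)
print('dq',(Ro.from_quat(q2)*Ro.from_quat(q).inv()).magnitude()*57.3)
bot.servo_line(w(-.018-.110,0,.029),ori=q2,velocity=.06)
bot.servo_line(w(-.018-.110,0,.0262),velocity=.05)
o=get_obs();print(o['gripper_width'],o['wrist_force'],o['time_s'])
d=cam('wrist','w3.png');im=cv2.imread('pics/w3.png')
P=[(-.055,.042,.008),(-.055,-.042,.008),(.06,.021,.056),(.06,-.021,.056),(-.11+.032,.023,.022),(-.11+.032,-.023,.022),(-.11,0,.022)]
for u in proj(d,[w(*p) for p in P]): cv2.circle(im,tuple(int(v) for v in u.clip(-999,1999)),4,(0,0,255),1)
cv2.imwrite('pics/w3m.png',im)
E
```

```text
width 0.04481322707066104 [-1.08376027 -0.03462657  7.02597808] 11.125
dq 21.70159845222266
0.04479367565171974 [-1.26271132  1.42000561  6.74323447] 12.3417
```

View pics/w3m.png

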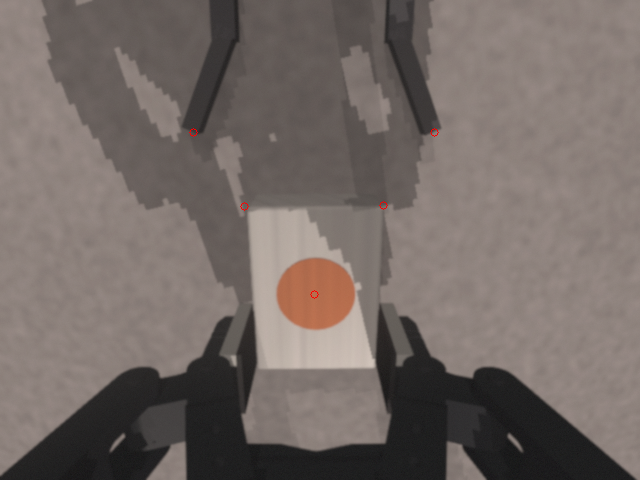

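The grasp is good. The copper disc is at (316,293), and the lane's centre is near column 312, so I'll shift 0.8 mm to +y and slide in while watching the force.

```bash
python3 - <<'E'
from h import *
y=.0008
for c in (-.075,-.055,-.045,-.035,-.025):
    bot.servo_line(w(c-.018,y,.0262),velocity=.06)
    o=get_obs();f=o['wrist_force'];R=w(1,0,0)[:2]-SO
    print(c,'fx %.1f fy %.1f fz %.1f t %.1f'%(f[:2]@R,f[:2]@[-R[1],R[0]],f[2],o['time_s']))
    if np.linalg.norm(f)>45: break
else:
    hand.move_gripper(.062)
    bot.servo_line(w(c-.018,y,.08),velocity=.15)
    hand.move_gripper(0)
    bot.servo_line(w(-.095,0,.08),velocity=.2)
    bot.servo_line(w(-.095,0,.029),velocity=.15)
    # push: rear face at c-.032; pad half-width 11
    for x in list(np.arange(-.070,-.0425,.006))+list(np.arange(-.042,-.033,.001)):
        bot.servo_line(w(x,0,.029),velocity=.05)
        o=get_obs();f=o['wrist_force'];fx=f[:2]@R;print('%.3f fx %.1f fz %.1f t %.1f'%(x,fx,f[2],o['time_s']))
        if abs(fx)>14: break
    print(o['position'],w(x,0,.029))
    S=cam('scene','s4.png');T=cam('top','t4.png');W=cam('wrist','w4.png')
    for d in (S,T,W):
        hsv=cv2.cvtColor(d['frame'],cv2.COLOR_RGB2HSV);m=cv2.inRange(hsv,(4,110,70),(16,255,255))
        n,L,st,ce=cv2.connectedComponentsWithStats(m);u=proj(d,w(.003,0,.022))[0]
        for i in range(1,n):
            if np.linalg.norm(ce[i]-u)<40 and st[i,4]>20:
                p=onz(d,ce[i],.022)[0];v=p[:2]-SO;print('copper',st[i,4],v@R,v@[-R[1],R[0]])
E
```

```text
-0.075 fx 3.0 fy 0.1 fz 6.1 t 13.1
-0.055 fx 4.8 fy -0.5 fz 6.6 t 13.6
-0.045 fx 3.8 fy 0.3 fz 6.0 t 13.9
-0.035 fx 3.4 fy 0.3 fz 5.5 t 14.2
-0.025 fx 4.0 fy 0.6 fz 6.4 t 14.6
-0.070 fx -0.2 fz -0.5 t 17.5
-0.064 fx 0.2 fz 0.6 t 17.8
-0.058 fx -0.1 fz -0.3 t 18.1
-0.052 fx 0.2 fz 0.4 t 18.3
-0.046 fx 0.0 fz -0.5 t 18.6
-0.042 fx 0.5 fz 0.2 t 18.9
-0.041 fx 0.3 fz 0.0 t 19.1
-0.040 fx -0.2 fz -2.0 t 19.4
-0.039 fx -4.8 fz 2.0 t 19.6
-0.038 fx -12.6 fz 1.7 t 19.9
-0.037 fx -19.2 fz 2.5 t 20.1
[ 0.50924664 -0.07257799  0.02900766] [ 0.51017681 -0.07055169  0.029     ]
copper 113 0.0038968276651254502 -0.0013864417658431875
copper 4880 0.0043342256187358695 9.862124185470634e-05
```

```bash
python3 - <<'E'
from h import *
bot.servo_line(w(-.06,0,.029),velocity=.1)
W=cam('wrist','w5.png')
bot.servo_line(w(-.09,0,.2),velocity=.3)
W=cam('wrist','w6.png');S=cam('scene','s5.png');print(get_obs()['time_s'])
a=cv2.imread('pics/w5.png')[:360,140:500]
u=proj(W,w(.0,0,.02))[0].astype(int);print(u)
x0=max(u[0]-60,0);y0=max(u[1]-60,0);b=cv2.resize(cv2.imread('pics/w6.png')[y0:y0+120,x0:x0+120],(360,360),interpolation=2)
cv2.imwrite('pics/m5.png',np.hstack([a,b]))
E
```

```text
21.5083
[315  96]
```

View pics/m5.png

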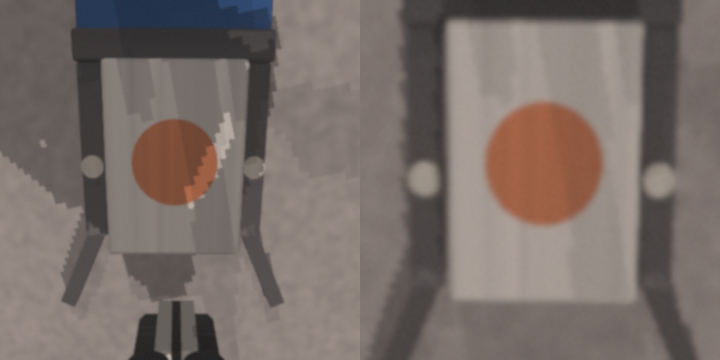

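The carrier is square and flush against the stop bar: its front edge meets the bar at y≈58 in the left panel. Now I'll bring the lever forward from behind.

```bash
python3 - <<'E'
from h import *
q=down(SY+np.pi/2)
bot.servo_line(w(.158,-.045,.2),ori=q,velocity=.25)
bot.servo_line(w(.158,-.045,.083),velocity=.2)
R=w(1,0,0)[:2]-SO
for x in (.14,.12,.105,.097,.092,.088,.085,.082):
    bot.servo_line(w(x,-.045,.083),velocity=.06)
    o=get_obs();print(x,'fx %.1f fz %.1f t %.1f'%(o['wrist_force'][:2]@R,o['wrist_force'][2],o['time_s']))
bot.dwell(1.0);print(get_obs()['wrist_force'])
bot.servo_line(w(.158,-.045,.083),velocity=.2)
bot.servo_line(w(.158,-.045,.2),velocity=.25)
bot.servo_line(w(-.09,-.045,.22),velocity=.25)
cam('wrist','w7.png');cam('scene','s7.png');print(get_obs()['time_s'])
a=cv2.resize(cv2.imread('pics/w7.png')[:240,160:480],(480,360),interpolation=2);b=cv2.resize(cv2.imread('pics/s7.png')[195:295,285:385],(300,360),interpolation=2)
cv2.imwrite('pics/m7.png',np.hstack([a,b]))
E
```

```text
0.14 fx -0.3 fz 0.6 t 23.9
0.12 fx 7.7 fz 5.8 t 24.3
0.105 fx 2.1 fz -0.8 t 24.7
0.097 fx -1.1 fz -0.6 t 25.0
0.092 fx 0.2 fz -0.4 t 25.3
0.088 fx 0.1 fz 0.1 t 25.5
0.085 fx 0.6 fz -0.2 t 25.8
0.082 fx 0.3 fz -0.1 t 26.0
[ 0.57946551 -0.30151866 -0.69960742]
29.4083
```

View pics/m7.png

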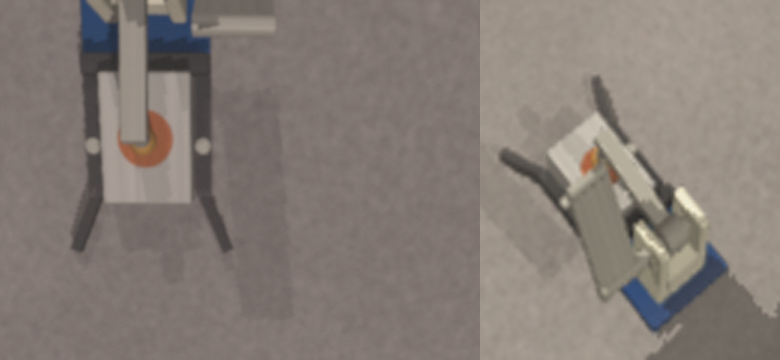

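The probe arm is down with its ball on the copper disc, at about (145,143). The carrier is still against the stop, and the robot is clear of everything.

```bash
python3 - <<'E'
from h import *
hand_in()
E
```

```text
the job is handed in; nothing more can be done
```

The sample carrier is loaded in the stand and the probe arm is down with its tip on the copper disc. I handed the job in at about 29 s of the 67 s allowed.

- **Raising the arm:** I pushed the lever back with closed fingertips, and the arm stayed up.
- **Loading the carrier:** I gripped it by its rear end, turned it 22° to line up with the lane and slid it between the rails. I then pushed it from behind until the end stop resisted with about 19 N. Contact came where the geometry predicted, and the wrist picture showed the carrier square and flush against the stop.
- **Lowering the arm:** I pushed the lever forward from behind. The last wrist and scene pictures show the arm down on the disc and the carrier still home. Force read zero before I retreated.

**Disagreements:** the copper disc measured 1 mm (scene camera) and 1.3 mm (wrist camera) past the nest point along the lane, within the combined calibration error and my stand estimate. The scene view also put it 1.4 mm to one side, but the closer wrist view showed 0.1 mm.

**Not checked:** I did not measure the jar, screwdriver and meter again at the end. The arm's path stayed well away from them.

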